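# Snap the cassette case shut

### The arm

A 6-joint arm with a two-finger parallel gripper is mounted at the origin on the work surface. World frame = base frame: x ahead of the robot, y to its left, z up, the work surface at z = 0. Lengths are in m, angles in rad, forces in N, time in s.
With the tool pointing down it reaches from about 0.35 to 0.925 m from the base axis. Payload 6.4 kg.
Tool frame: the origin (TCP) lies at the very end of the fingers, on their centre line; the grasp point (between the pads) lies 19 mm behind it (manip.grip_depth is the distance from the TCP to the grasp point, in m); z points along the fingers, y is the direction in which the jaws open and shut (so a half turn about z gives the same grasp; the last joint's range is limited). The gripper opens to 94 mm and grips with 3 to 60 N. Pads are 16 mm wide; open, the fingers measure 119 mm over their backs; the gripper's body (75 mm by 177 mm) begins 78 mm behind the grasp point.
Start: joints at [-1.3, 0.245, 1.558, -0, 1.339, -0.174], TCP at [0.28, -0.587, 0.171] pointing down, gripper open.
Joint ranges: [-3.13, 3.13], [-1.02, 2.26], [0.13, 2.54], [-0.95, 4.09], [0.21, 2.88], [-2.74, 2.74]. Speed limits (rad/s): [2.57, 2.57, 3.14, 3.14, 3.14, 3.14].

### API

Orientations are given as a unit quaternion [w, x, y, z].
In Python, from rig import manip gives the robot as it stands.
- The arm moves only by the tool drive_tool, never from a script. Its arguments are lists of equal length, an entry for each row: "delta_pos": the shift along the world's x, y, z in m, a list of three; "turn": the turn, a rotation vector about the world's x, y, z in degrees, a list of three; "hand": the finger opening in m, from 0 to 0.094. A call has 1 to 10 rows; each row shifts and turns the pose as measured when the row begins; what a row does not reach is not made up. A row lasts 1/12 s, in which the tool goes at most 41.7 mm and 7.16 degrees, less where a joint would pass 70% of its speed; a pose out of reach is approached as far as the arm can. A call with a gripper value outside its range is refused whole. The fingers move at their own pace and stop on an object; "newtons" is the grip in N (left out, the last holds). Time passes only in rows, so rows that do not move let the fingers close. It gives the time, the measured TCP pose, the force and the opening at its end, in the units of the state.
- manip.state(): the state, without advancing time (a new reading comes with each control period).
- manip.capture(name): name is "scene" or "side" or "wrist"; returns (picture, depth): 480x640x3 uint8, blue, green, red; 480x640 float32, m along the optical axis (not along the pixel's ray), 0 where there is no reading.
- manip.camera_model(name): a dict with "mtx" (3x3 intrinsics, pixels), "R" (3x3) and "t" (3): a world point X has camera coordinates R X + t. Camera axes: x right, y down, z forward; pixel columns grow to the right and rows downward; lengths in m; the calibration is good to about 2 mm. A picture is of the moment at which its call begins: read the wrist's pose just before it. camera_model takes no time and is no camera call; for the wrist camera it gives the pose at the moment of the call.
- manip.hand_in(): hands the job in, once; it reports no verdict.
The state is a dict: "time": time; "joint_positions": joint angles; "dq": joint speeds; "tau": joint torques, N m; "position": TCP position; "tool_rot": TCP orientation; "force": force on the tool from outside, world axes, zero at the start; "wrist_torque": the same for the moment, N m; "width": finger opening in m.
Only numpy, scipy, OpenCV 4.12 (cv2) and the standard library are available. Lean on these libraries where they do the work, as an engineer would, in place of code of your own. Each camera call takes 0.05 s, during which the arm holds its last target.

### The job

On the histology bench two hinged cases stand with their lids half open: a square, deep one full of tissue cassettes and a long, flat one for slides. Close the square cassette case: bring its lid down and press the front of it past the catch until it snaps fully shut and stays shut. Leave the long slide case standing open just as it is.

Things in the scene. Friction and masses are not known exactly. Their poses are not given: they have to be found in the camera images.
- cassette_case_lid (a joint): Angle of the square case's lid, rad: 0 = fully shut, growing as it opens; starts at 0.5 to 0.85. Stiff hinge: it stays where left, 1 to 2 N at the front edge moves it. At about 0.1 its tongue meets a sprung catch in the middle of the front wall; 11 to 15 N down near the front edge pushes it past, below about 0.04 it snaps over and the catch holds the lid at 0
- cassette_case_hinge (a point): Middle of the hinge line of the square cassette case (grey box 120 x 120 mm, 75 mm high, fixed to the bench, orange cassettes inside), on its far rim, 75 mm above the bench. Fixed to the case: x points level from the front to the hinge (lid on the -x side), y along the hinge, z up. The lid's underside meets the hinge line: the shut lid's top is 8 mm above this point
- cassette_case_lid_edge (a point): Middle of the front (free) edge of the cassette case's lid, on its top (outer) face; moves with the lid. White plate 120 mm from hinge line to this edge, 120 mm wide, 8 mm thick, 0.15 kg. A tongue 34 mm wide reaches 13 mm ahead of the edge here and 33 mm below the lid's underside
- slide_case_lid_edge (a point): Middle of the front (free) edge of the lid of the other case, the long flat slide case (grey, 110 mm front to hinge, 210 mm wide, 40 mm high; white lid 8 mm thick, open at 0.5 to 0.85 rad, stiff hinge). On the lid's top face; moves with the lid. To be left as it is

How it is judged:
By the outcome, as a careful person would: the job done as asked, in the order asked, and still so for the second after the job is handed in, with the robot touching nothing.
It also fails if it takes over 27 s, if anything falls off the work surface, if the arm or the gripper's body presses on something with over 40 N, if the wrist force passes 120 N, or if a joint passes its speed limit or range.

## Working session

There is one attempt and no reset: what is moved stays moved. The work goes in short steps, Python scripts to look and compute and a tool call to move; the robot and the scene stay as the last step left them, time stands still between calls to the robot, and variables do not carry over. Pictures are saved under pics/ and viewed, and the job is handed in when it is done.

Besides the shell and the picture viewer there is one more tool, called after ">>>" as name(argument=value, ...), one argument or row to a line, values as JSON. drive_tool: Moves the arm, as the interface text tells. Its arguments: {"type":"object","properties":{"delta_pos":{"type":"array","items":{"type":"array","items":{"type":"number"}}},"turn":{"type":"array","items":{"type":"array","items":{"type":"number"}}},"hand":{"type":"array","items":{"type":"number"}},"newtons":{"type":"number"}},"required":["delta_pos","turn","hand"]}

```bash
mkdir -p pics
python3 - <<'E'
from rig import manip
import cv2,numpy as np
s=manip.state();print(s)
for n in("scene","side"):
    p,d=manip.capture(n);cv2.imwrite(f"pics/{n}0.png",p);np.save(f"pics/{n}0.npy",d)
    m=manip.camera_model(n);print(n,m, -np.array(m["R"]).T@np.array(m["t"]))
E
```

```text
{'time': 0.0, 'joint_positions': array([-1.30009372e+00,  2.45745705e-01,  1.55901442e+00,  2.55595104e-05,
        1.33867697e+00, -1.74081726e-01]), 'dq': array([ 0.00066743,  0.00055933, -0.00046537, -0.0006113 , -0.00090104,
       -0.00095977]), 'tau': array([ 1.20947665e-03, -4.15835989e+01, -3.14596581e+01,  6.85508433e-02,
        3.32953921e-02, -1.30043345e-04]), 'position': array([ 0.27951572, -0.58610261,  0.16948893]), 'tool_rot': array([-9.21743495e-04,  9.75372852e-01,  2.20560534e-01, -3.21156871e-05]), 'force': array([ 0.80617034, -0.18409427,  0.22111146]), 'wrist_torque': array([-0.01400424, -0.00046173,  0.06063271]), 'width': 0.09373483883912377}
scene {'mtx': array([[548.84723991,   0.        , 322.09316659],
       [  0.        , 548.84723991, 239.79598516],
       [  0.        ,   0.        ,   1.        ]]), 'R': array([[-0.88506912,  0.46544785,  0.00330909],
       [ 0.28958875,  0.55620347, -0.77895832],
       [-0.364405  , -0.68847368, -0.62706698]]), 't': array([ 0.48075316, -0.07819747,  1.40712099])} [0.96090681 0.78849394 0.81985568]
side {'mtx': array([[542.51995632,   0.        , 319.96126494],
       [  0.        , 542.51995632, 238.15774022],
       [  0.        ,   0.        ,   1.        ]]), 'R': array([[ 0.9822966 , -0.18687702,  0.01305279],
       [-0.13333136, -0.74638225, -0.65202476],
       [ 0.13159081,  0.63874135, -0.75808531]]), 't': array([-0.54057032,  0.15016773,  0.94272465])} [ 0.42696855 -0.59109486  0.81963474]
```

View pics/scene0.png

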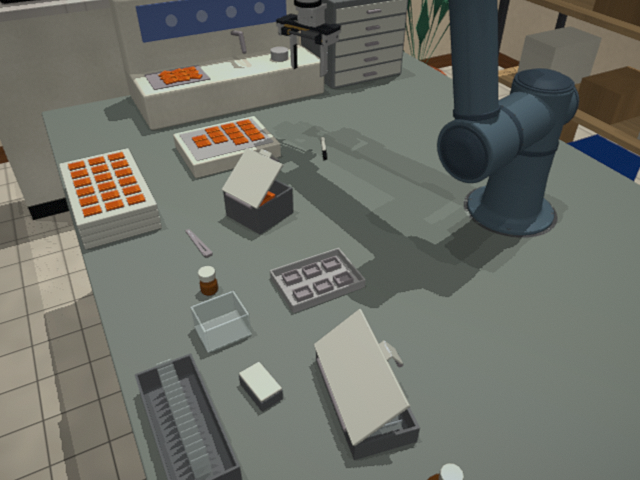

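View pics/side0.png

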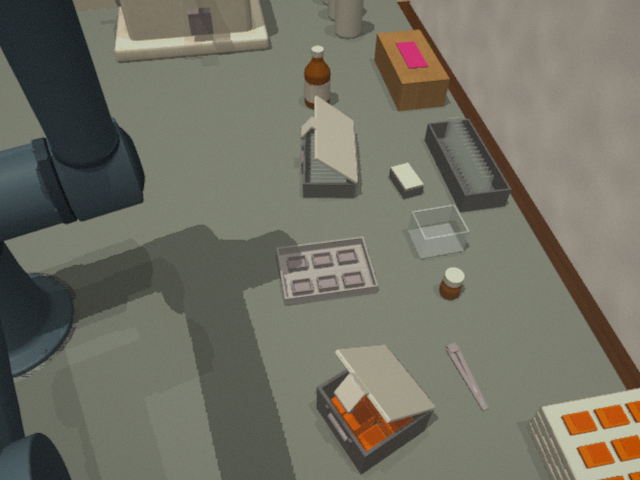

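The square case is at about (258,195) in the scene view and (375,405) in the side view. Its hinge is on the far side and its front faces the robot. Next I measure it.

```bash
cat > h.py <<'E'
from rig import manip
import numpy as np,cv2
def pts(n,d):
    m=manip.camera_model(n);K=np.array(m["mtx"]);R=np.array(m["R"]);t=np.array(m["t"])
    v,u=np.mgrid[0:480,0:640]
    c=np.stack([(u-K[0,2])/K[0,0]*d,(v-K[1,2])/K[1,1]*d,d],-1)
    return (c-t)@R
E
python3 - <<'E'
from h import *
for n,(u0,v0,u1,v1) in dict(side=(300,330,450,480),scene=(200,130,320,250)).items():
    p=cv2.imread(f"pics/{n}0.png");d=np.load(f"pics/{n}0.npy");X=pts(n,d)
    cv2.imwrite(f"pics/{n}_z.png",cv2.resize(p[v0:v1,u0:u1],(600,600),interpolation=cv2.INTER_CUBIC))
    hsv=cv2.cvtColor(p,cv2.COLOR_BGR2HSV)
    m=((hsv[...,2]>140)&(hsv[...,1]<60)&(X[...,2]>.07)).astype(np.uint8)
    w=np.zeros_like(m);w[v0:v1,u0:u1]=1;m&=w
    nn,l,st,c=cv2.connectedComponentsWithStats(m);
    k=1+np.argmax(st[1:,4]);print(n,st[1:],c[1:])
    mm=cv2.erode((l==k).astype(np.uint8),np.ones((3,3)))
    Q=X[mm>0];Q=Q[d[mm>0]>0]
    cen=np.median(Q,0)
    for _ in range(5):
        U,S,V=np.linalg.svd(Q-Q.mean(0),full_matrices=False);r=(Q-Q.mean(0))@V[2];Q=Q[abs(r)<max(.003,2*r.std())]
    nv=V[2]*np.sign(V[2][2]);print("normal",nv,"ang",np.arccos(nv[2]),"az",np.arctan2(nv[1],nv[0]),"cen",Q.mean(0),len(Q),r.std())
    M=(l==k).astype(np.uint8);ct=max(cv2.findContours(M,0,2)[0],key=cv2.contourArea)
    ap=cv2.approxPolyDP(ct,5,True)[:,0];print("poly",ap.tolist())
    mo=manip.camera_model(n);K=np.array(mo["mtx"]);R=np.array(mo["R"]);o=-R.T@np.array(mo["t"])
    for u,v in ap:
        ray=R.T@np.linalg.solve(K,[u,v,1.]);s=nv@(Q.mean(0)-o)/(nv@ray);print(u,v,(o+s*ray).round(4))
E
```

```text
side [[ 335  345  100   77 4559]] [[379.42991884 382.57139724]]
normal [0.5821667  0.23887217 0.77718854] ang 0.6806107515783468 az 0.38936751111680007 cen [ 0.58581804 -0.27577596  0.12476551] 3663 0.000724533534389458
poly [[335, 351], [350, 372], [335, 390], [348, 411], [365, 393], [386, 421], [434, 407], [384, 345]]
335 351 [ 0.5238 -0.2376  0.1595]
350 372 [ 0.5369 -0.2721  0.1603]
335 390 [ 0.5079 -0.3081  0.193 ]
348 411 [ 0.5175 -0.3379  0.195 ]
365 393 [ 0.5492 -0.3046  0.161 ]
386 421 [ 0.5661 -0.3452  0.1608]
434 407 [ 0.6549 -0.3089  0.0832]
384 345 [ 0.6113 -0.1997  0.0823]
scene [[ 224  142    1    1    1]
 [ 240  147    1    1    1]
 [ 233  148    1    1    1]
 [ 222  148   60   60 2039]
 [ 218  150    1    1    1]
 [ 216  153    1    1    1]
 [ 228  155    1    1    1]
 [ 201  242    1    1    1]] [[224.         142.        ]
 [240.         147.        ]
 [233.         148.        ]
 [251.92643453 176.31387935]
 [218.         150.        ]
 [216.         153.        ]
 [228.         155.        ]
 [201.         242.        ]]
normal [0.58678031 0.23548898 0.77474758] ang 0.6844805649702473 az 0.38164716996145 cen [ 0.59058207 -0.2680543   0.12101048] 1584 0.0015724484468605169
poly [[246, 148], [222, 189], [256, 207], [281, 164], [268, 151]]
246 148 [ 0.5736 -0.3409  0.156 ]
222 189 [ 0.6561 -0.3057  0.0829]
256 207 [ 0.6121 -0.1976  0.0833]
281 164 [ 0.5294 -0.2326  0.1566]
268 151 [ 0.5384 -0.2864  0.1661]
```

View pics/side_z.png

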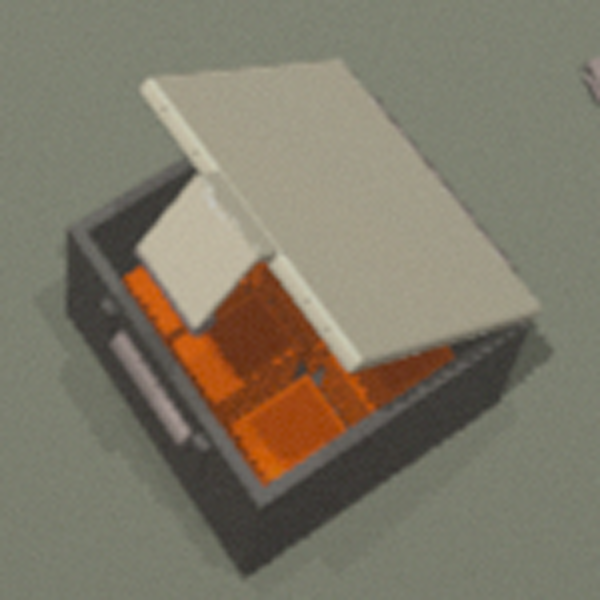

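View pics/scene_z.png

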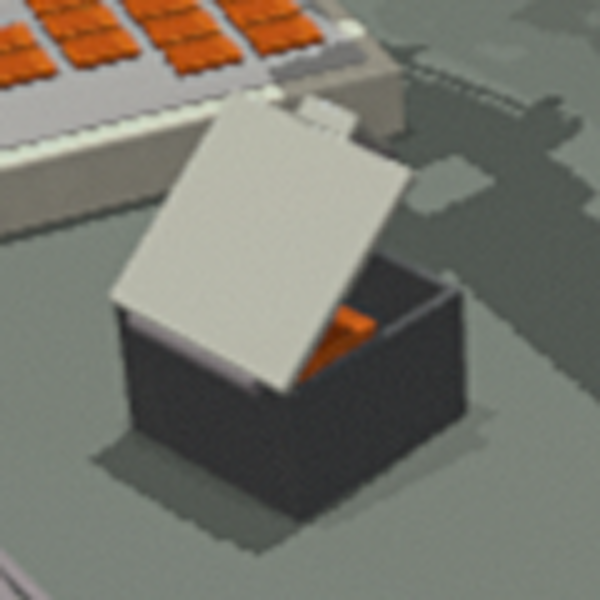

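The lid angle is about 0.68 rad. The hinge middle is at about (0.629, -0.255, 0.0765), against a given height of 0.075. The front edge is at about (0.548, -0.288, 0.159), and the front direction is about (-0.93, -0.37). The jaw axis already lies along the hinge. I move above the lid with the fingers closed.

>>> drive_tool(
  delta_pos=[
    [0.025,0.03,0.015],
    [0.028,0.03,0.01],
    [0.028,0.03,0.01],
    [0.028,0.03,0.005],
    [0.028,0.03,0],
    [0.028,0.03,0],
    [0.028,0.03,0],
    [0.028,0.03,0],
    [0.028,0.03,0],
    [0.028,0.03,0],
  ],
  turn=[
    [0,0,0],
    [0,0,0],
    [0,0,0],
    [0,0,0],
    [0,0,0],
    [0,0,0],
    [0,0,0],
    [0,0,0],
    [0,0,0],
    [0,0,0],
  ],
  hand=[0,0,0,0,0,0,0,0,0,0],
  newtons=20,
)

```text
time: 0.93
position: [0.5533, -0.2803, 0.2056]
tool_rot: [-0.004, 0.977, 0.213, -0.001]
force: [-0.2, -0.6, -0.2]
width: 0.0307
```

>>> drive_tool(
  delta_pos=[
    [0.002,-0.002,-0.02],
    [0.001,-0.001,-0.015],
    [0,0,-0.01],
    [-0.003,-0.001,-0.006],
    [-0.004,-0.002,-0.006],
    [-0.004,-0.002,-0.006],
  ],
  turn=[
    [0,0,0],
    [0,0,0],
    [0,0,0],
    [0,0,0],
    [0,0,0],
    [0,0,0],
  ],
  hand=[0,0,0,0,0,0],
)

```text
time: 1.43
position: [0.5502, -0.2801, 0.14]
tool_rot: [-0.004, 0.976, 0.22, -0.0]
force: [0.2, -0.1, 0.0]
width: 0.0005
```

Run:
```python
from h import *
for n,(u0,v0,u1,v1) in dict(side=(240,280,480,480)).items():
    p,d=manip.capture(n)
    cv2.imwrite("pics/s1.png",cv2.resize(p[v0:v1,u0:u1],(720,600)))
print(manip.state()["position"])
```

```text
[ 0.54880244 -0.28010209  0.13854731]
```

View pics/s1.png

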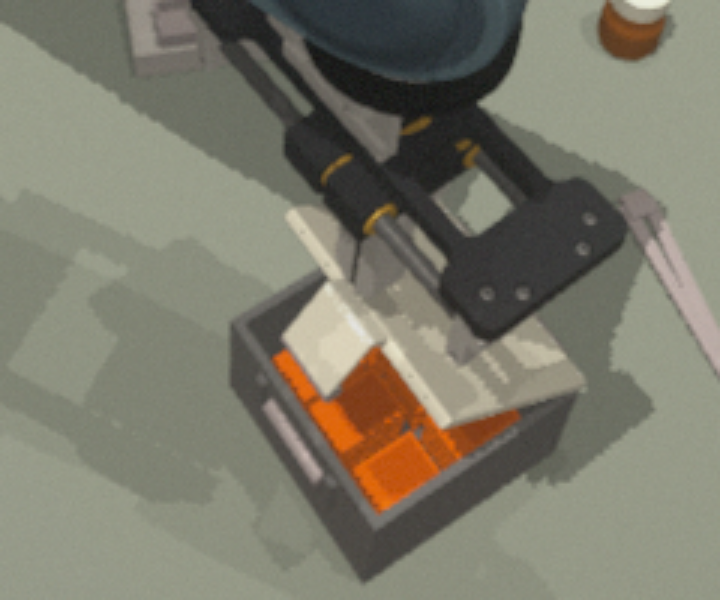

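Run:
```python
from h import *
p,d=manip.capture("side");X=pts("side",d);print(manip.state()["width"],manip.state()["force"])
for (a,b) in [(375,265),(370,285),(465,345),(462,330),(320,240),(430,350),(520,370),(440,400),(530,260)]:
    u,v=240+a//3,280+b//3;print((a,b),X[v,u].round(4),p[v,u])
q,dd=manip.capture("scene");cv2.imwrite("pics/c1.png",cv2.resize(q[110:250,190:340],(640,600)))
q,dd=manip.capture("wrist");cv2.imwrite("pics/w1.png",q)
```

```text
0.0007889100343640375 [ 0.57599657 -1.02653125 -0.05818638]
(375, 265) [ 0.5471 -0.2965  0.2146] [100 107 112]
(370, 285) [ 0.5462 -0.2959  0.1952] [107 117 122]
(465, 345) [ 0.5537 -0.3713  0.2968] [110 120 127]
(462, 330) [ 0.5521 -0.3695  0.3052] [ 98 109 112]
(320, 240) [ 0.5366 -0.2506  0.1537] [156 177 182]
(430, 350) [ 0.5749 -0.3053  0.1434] [150 171 177]
(520, 370) [ 0.62   -0.3085  0.11  ] [118 135 141]
(440, 400) [ 0.57   -0.3332  0.1556] [145 165 171]
(530, 260) [ 0.58   -0.3512  0.3119] [61 61 63]
```

View pics/c1.png

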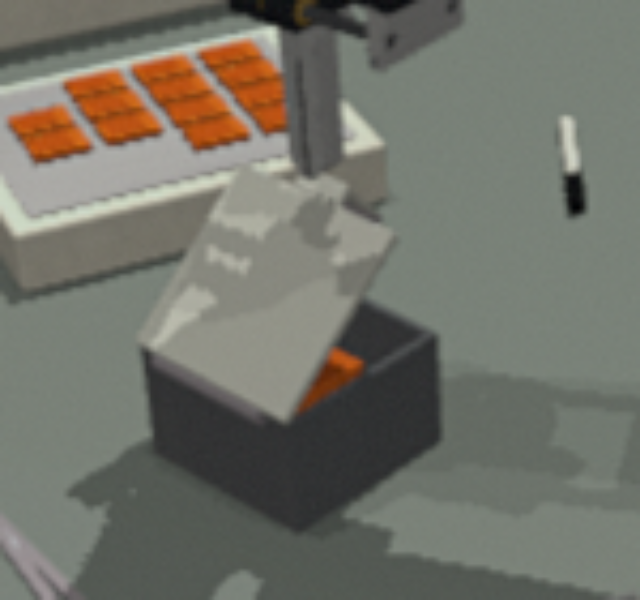

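View pics/w1.png

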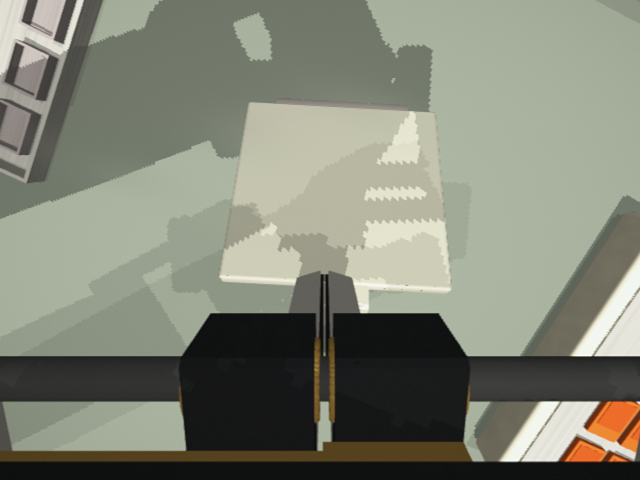

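Run:
```python
from h import *
for n,(u0,v0,s) in dict(side=(240,280,3),scene=(190,110,4.27)).items():
    m=manip.camera_model(n)
    for P in ([.5488,-.2801,.1385],[.5488,-.2801,.155],[.5498,-.288,.16],[.5435,-.2825,.1385],[.5412,-.2831,.1385]):
        c=m["R"]@np.array(P)+m["t"];u=m["mtx"]@c;u=u[:2]/u[2];print(n,P,u.round(1),((u-[u0,v0])*s).round())
p,d=manip.capture("scene");X=pts("scene",d)
for (a,b) in [(250,190),(270,200),(370,240),(280,260),(310,165),(315,150),(310,140),(310,185),(315,215),(330,190)]:
    u,v=int(190+a/4.27),int(110+b/4.286);print((a,b),X[v,u].round(4),p[v,u])
print(manip.state()["position"])
p,d=manip.capture("side");X=pts("side",d)
hsv=cv2.cvtColor(p,cv2.COLOR_BGR2HSV)
M=(hsv[...,2]>125)&(hsv[...,1]<60)&(X[...,2]>.085)&(X[...,2]<.18);M[:340]=0;M[:,:330]=0;M[430:]=0;M[:,440:]=0
Q=X[M]
for _ in range(6):
    U,S,V=np.linalg.svd(Q-Q.mean(0),full_matrices=False);r=(Q-Q.mean(0))@V[2];Q=Q[abs(r)<max(.003,2*r.std())]
print(V[2],Q.mean(0),len(Q),np.arccos(abs(V[2][2])))
```

```text
side [0.5488, -0.2801, 0.1385] [359.  383.4] [357. 310.]
side [0.5488, -0.2801, 0.155] [359.9 377.8] [360. 294.]
side [0.5498, -0.288, 0.16] [362.3 381.5] [367. 304.]
side [0.5435, -0.2825, 0.1385] [355.6 385.7] [347. 317.]
side [0.5412, -0.2831, 0.1385] [354.1 386.4] [342. 319.]
scene [0.5488, -0.2801, 0.1385] [265.7 163.3] [323. 228.]
scene [0.5488, -0.2801, 0.155] [265.3 157.3] [321. 202.]
scene [0.5498, -0.288, 0.16] [263.5 154.1] [314. 188.]
scene [0.5435, -0.2825, 0.1385] [267.4 162.3] [330. 223.]
scene [0.5412, -0.2831, 0.1385] [268.1 162. ] [334. 222.]
(250, 190) [ 0.5771 -0.3202  0.151 ] [141 153 152]
(270, 200) [ 0.57   -0.3058  0.151 ] [142 153 152]
(370, 240) [ 0.5387 -0.2407  0.1522] [143 154 154]
(280, 260) [ 0.5793 -0.2743  0.1317] [127 136 136]
(310, 165) [ 0.557  -0.2758  0.1842] [89 91 91]
(315, 150) [ 0.5555 -0.2713  0.1966] [89 92 92]
(310, 140) [ 0.5567 -0.2736  0.2009] [90 92 92]
(310, 185) [ 0.5515 -0.2928  0.1609] [161 174 173]
(315, 215) [ 0.556  -0.2777  0.1508] [108 116 116]
(330, 190) [ 0.5426 -0.2835  0.1606] [144 154 153]
[ 0.55113146 -0.28040129  0.14149444]
[0.5800494  0.23687314 0.7793804 ] [ 0.58193644 -0.29635622  0.13385245] 2054 0.6771200201103224
```

Run:
```python
from h import *
m=manip.camera_model("wrist");s=manip.state();p,d=manip.capture("wrist");X=pts("wrist",d)
print(s["position"],s["force"])
for dz in(0,.01,.02,.03):
    c=m["R"]@(np.array(s["position"])+[0,0,dz])+m["t"];u=m["mtx"]@c;print(dz,u[:2]/u[2])
for u,v in[(310,276),(312,285),(340,276),(345,290),(300,300),(325,262),(305,262),(260,270),(420,275),(362,295)]:print(u,v,X[v,u].round(4),p[v,u])
cv2.imwrite("pics/w2.png",cv2.resize(p[210:330,250:410],(800,600),interpolation=cv2.INTER_CUBIC))
q,dd=manip.capture("scene");cv2.imwrite("pics/c2.png",cv2.resize(q[130:190,230:310],(800,600),interpolation=cv2.INTER_CUBIC))
```

```text
[ 0.5513471  -0.28030937  0.14165144] [-0.30640361  0.40789346  0.82152198]
0 [323.72882922 269.16130745]
0.01 [323.5699282  274.87681092]
0.02 [323.39593595 281.13513061]
0.03 [323.20459539 288.01745066]
310 276 [ 0.5582 -0.2707  0.1844] [90 96 98]
312 285 [ 0.5591 -0.2717  0.1972] [89 95 96]
340 276 [ 0.564  -0.2826  0.1845] [90 96 97]
345 290 [ 0.5644 -0.284   0.2016] [90 97 97]
300 300 [ 0.5575 -0.2682  0.2137] [88 95 96]
325 262 [ 0.5575 -0.2781  0.1493] [141 160 160]
305 262 [ 0.5531 -0.2686  0.1497] [136 155 155]
260 270 [ 0.5399 -0.249   0.1528] [183 205 207]
420 275 [ 0.5733 -0.3254  0.1526] [183 206 206]
362 295 [ 0.5528 -0.3012  0.1604] [206 227 227]
```

View pics/w2.png

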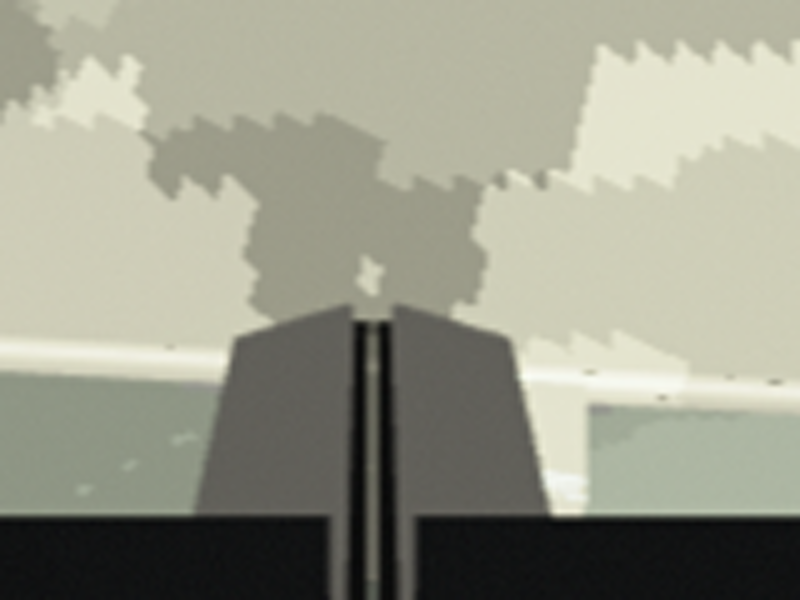

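View pics/c2.png

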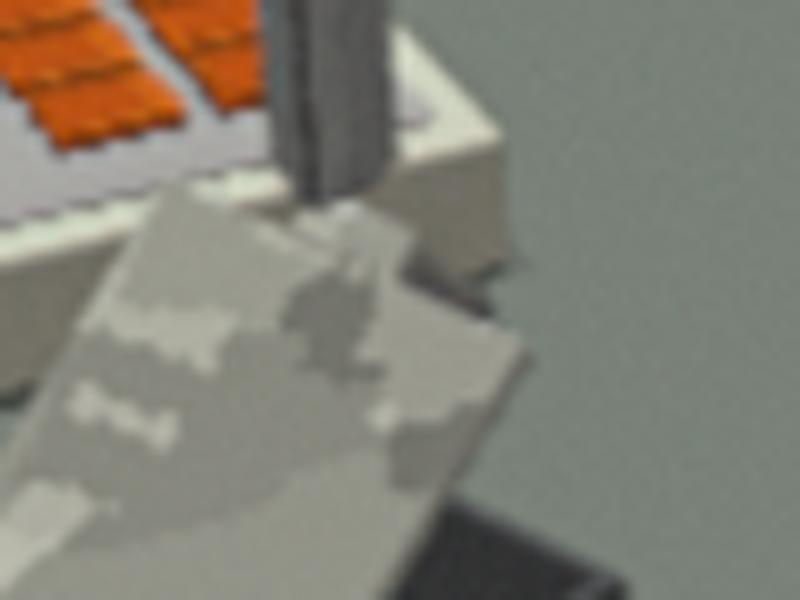

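All three views show the visible fingertips about 15–20 mm above the lid, at z of roughly 0.178. The state gives a TCP z of 0.141 there, so the two disagree. XY agrees to about 3 mm and the contact force is zero. I go on slowly and let the force decide.

>>> drive_tool(
  delta_pos=[
    [0,0,-0.005],
    [0,0,-0.005],
    [0,0,-0.005],
  ],
  turn=[
    [0,0,0],
    [0,0,0],
    [0,0,0],
  ],
  hand=[0,0,0],
)

```text
time: 2.08
position: [0.5529, -0.2809, 0.1279]
tool_rot: [-0.002, 0.976, 0.22, 0.002]
force: [0.0, 0.0, -0.6]
width: 0.0004
```

Run:
```python
from h import *
s=manip.state();print(s["position"],s["force"])
q,dd=manip.capture("scene");cv2.imwrite("pics/c3.png",cv2.resize(q[110:200,220:340],(800,600),interpolation=cv2.INTER_CUBIC))
X=pts("scene",dd);B=(q.max(2)<75)&(X[...,2]>.2)&(X[...,0]>.45)&(X[...,0]<.7)&(X[...,1]<-.15)
print("black min z",np.percentile(X[...,2][B],[0,2,10]))
F=(X[...,2]>.16)&(abs(X[...,0]-.553)<.03)&(abs(X[...,1]+.28)<.025)&(q.max(2)<115)
print("finger z",np.percentile(X[...,2][F],[0,2,10,50]),F.sum())
s=manip.state();print(s["position"],s["force"],s["joint_positions"])
```

```text
[ 0.5528577  -0.28093769  0.12790115] [ 0.02371662  0.03704872 -0.61345003]
black min z [0.20136871 0.27331573 0.29907788]
finger z [0.16017309 0.17335271 0.19178777 0.28878113] 1127
[ 0.55207872 -0.28040705  0.12638453] [ 0.1120772  -0.06012729 -0.89238521] [-0.65565368  0.21759997  1.6738176   0.00576683  1.25340919  0.47008806]
```

View pics/c3.png

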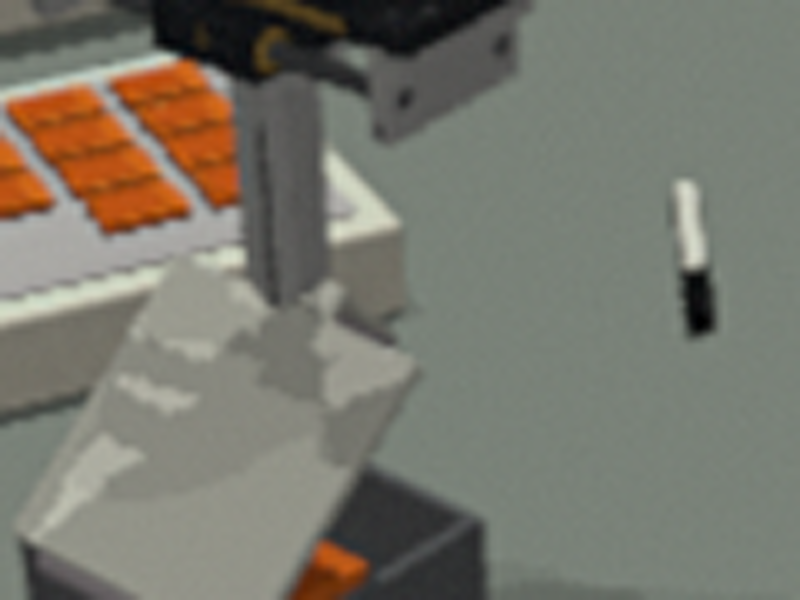

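Tip is still above the lid in the picture, around (290,300). I continue down.

>>> drive_tool(
  delta_pos=[
    [0,0,-0.005],
    [0,0,-0.005],
    [-0.002,-0.001,-0.005],
    [-0.003,-0.001,-0.005],
  ],
  turn=[
    [0,0,0],
    [0,0,0],
    [0,0,0],
    [0,0,0],
  ],
  hand=[0,0,0,0],
)

```text
time: 2.47
position: [0.5476, -0.2825, 0.105]
tool_rot: [-0.003, 0.975, 0.22, 0.001]
force: [-0.8, -0.9, -0.0]
width: 0.0008
```

```bash
cat > look.py <<'E'
from h import *
import sys
k=sys.argv[1]
s=manip.state();print(s["position"].round(4),s["force"].round(2))
q,dd=manip.capture("scene");a=cv2.resize(q[110:230,210:330],(400,400),interpolation=cv2.INTER_CUBIC)
p,d=manip.capture("side");b=cv2.resize(p[320:450,300:430],(400,400),interpolation=cv2.INTER_CUBIC)
cv2.imwrite(f"pics/l{k}.png",np.hstack([a,b]))
X=pts("side",d);hsv=cv2.cvtColor(p,cv2.COLOR_BGR2HSV)
M=(hsv[...,2]>105)&(hsv[...,1]<70)&(X[...,2]>.078)&(X[...,2]<.165);M[:335]=0;M[:,:330]=0;M[430:]=0;M[:,440:]=0
Q=X[M]
for _ in range(8):
    U,S,V=np.linalg.svd(Q-Q.mean(0),full_matrices=False);r=(Q-Q.mean(0))@V[2];Q=Q[abs(r)<max(.003,2*r.std())]
nv=V[2]*np.sign(V[2][2]);print("lid",nv.round(3),Q.mean(0).round(4),len(Q),"ang",np.arctan2(nv[:2]@[.928,.373],nv[2]).round(3))
s=manip.state();print(s["position"].round(4),s["force"].round(2),s["time"])
E
python3 look.py 4
```

```text
[ 0.5476 -0.2825  0.105 ] [-0.82 -0.9  -0.01]
lid [0.444 0.182 0.877] [ 0.5774 -0.2938  0.1184] 2305 ang 0.501
[ 0.5465 -0.2821  0.104 ] [ 1.    0.49 -0.94] 2.5667
```

View pics/l4.png

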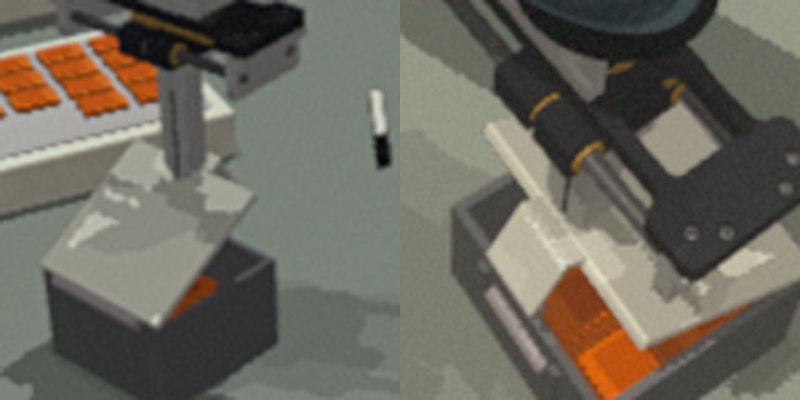

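The lid has followed to 0.50 rad, so contact is real. The tip's true z is about 0.03 m above the reading. I continue along the arc.

>>> drive_tool(
  delta_pos=[
    [-0.002,-0.002,-0.006],
    [-0.003,-0.002,-0.006],
    [-0.003,-0.002,-0.006],
    [-0.002,-0.002,-0.006],
    [-0.002,-0.002,-0.005],
  ],
  turn=[
    [0,0,0],
    [0,0,0],
    [0,0,0],
    [0,0,0],
    [0,0,0],
  ],
  hand=[0,0,0,0,0],
)

```text
time: 2.98
position: [0.5342, -0.2929, 0.0736]
tool_rot: [-0.003, 0.975, 0.22, 0.002]
force: [0.0, 0.6, 0.5]
width: 0.0006
```

```bash
python3 look.py 5
```

```text
[ 0.5342 -0.2929  0.0736] [0.04 0.58 0.47]
lid [0.189 0.079 0.979] [ 0.5778 -0.2867  0.0948] 1701 ang 0.206
[ 0.5334 -0.2926  0.0729] [ 0.09  0.07 -0.82] 3.0833
```

View pics/l5.png

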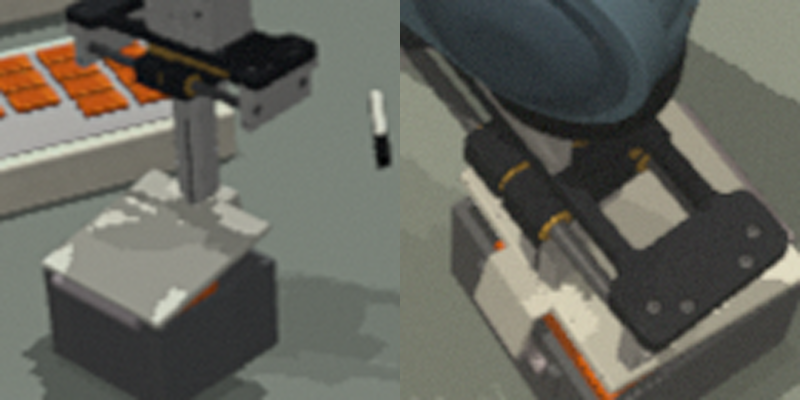

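The lid is at 0.21 rad, with the tip near the middle of the front edge. Next I go to the catch.

>>> drive_tool(
  delta_pos=[
    [-0.001,-0.001,-0.006],
    [0,0,-0.006],
    [0,0,-0.006],
  ],
  turn=[
    [0,0,0],
    [0,0,0],
    [0,0,0],
  ],
  hand=[0,0,0],
)

```text
time: 3.33
position: [0.5331, -0.2951, 0.0559]
tool_rot: [-0.002, 0.976, 0.22, 0.001]
force: [-5.3, 2.1, 11.3]
width: 0.0005
```

```bash
python3 look.py 6
```

```text
[ 0.5331 -0.2951  0.0559] [-5.29  2.06 11.29]
lid [0.057 0.026 0.998] [ 0.5851 -0.2807  0.085 ] 1774 ang 0.063
[ 0.5329 -0.2949  0.055 ] [0.27 0.51 0.58] 3.4333
```

>>> drive_tool(
  delta_pos=[
    [0,0,-0.006],
    [0,0,-0.006],
  ],
  turn=[
    [0,0,0],
    [0,0,0],
  ],
  hand=[0,0],
)

```text
time: 3.6
position: [0.5335, -0.2957, 0.0471]
tool_rot: [-0.002, 0.975, 0.22, 0.001]
force: [-15.9, 11.6, 44.4]
width: 0.0004
```

```bash
python3 look.py 7
```

```text
[ 0.5335 -0.2957  0.0471] [-15.87  11.58  44.41]
lid [-0.002  0.003  1.   ] [ 0.5866 -0.2795  0.0818] 1732 ang -0.001
[ 0.5333 -0.2956  0.0475] [-9.82  5.88 21.25] 3.7
```

View pics/l7.png

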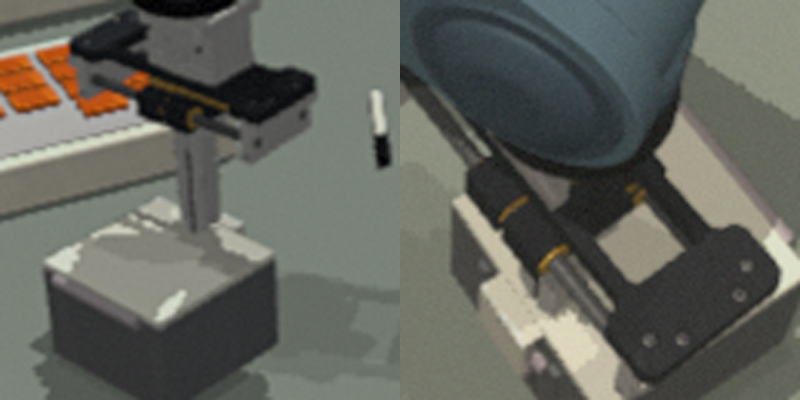

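The lid reads 0.00 rad and the force rose to 44 N against a hard stop, so it has snapped shut. I retreat upward and check that it holds.

>>> drive_tool(
  delta_pos=[
    [0,0,0.01],
    [0,0,0.02],
    [0,0,0.03],
    [-0.01,-0.01,0.03],
    [-0.02,-0.02,0.02],
    [-0.028,-0.03,0],
    [-0.028,-0.03,0],
    [-0.028,-0.03,0],
    [-0.02,-0.02,0],
    [0,0,0],
  ],
  turn=[
    [0,0,0],
    [0,0,0],
    [0,0,0],
    [0,0,0],
    [0,0,0],
    [0,0,0],
    [0,0,0],
    [0,0,0],
    [0,0,0],
    [0,0,0],
  ],
  hand=[0,0,0,0,0,0,0,0,0,0],
)

```text
time: 4.53
position: [0.3961, -0.4386, 0.1635]
tool_rot: [0.001, 0.974, 0.224, 0.002]
force: [-0.7, 0.1, 0.1]
width: 0.0002
```

```bash
python3 look.py 8
python3 - <<'E'
from h import *
p,d=manip.capture("side");a=cv2.imread("pics/side0.png");d0=np.load("pics/side0.npy")
print("slide case px diff",np.abs(p[90:200,295:365].astype(int)-a[90:200,295:365]).mean(),"depth diff",np.median(abs(d-d0)[90:200,295:365]))
cv2.imwrite("pics/end.png",p)
E
```

```text
[ 0.3961 -0.4386  0.1635] [-0.69  0.14  0.12]
lid [0.002 0.002 1.   ] [ 0.5774 -0.2755  0.0821] 5864 ang 0.002
[ 0.3984 -0.4359  0.1631] [ 0.75  0.08 -0.02] 4.6333
slide case px diff 4.155411255411256 depth diff 0.0023498535
```

View pics/end.png

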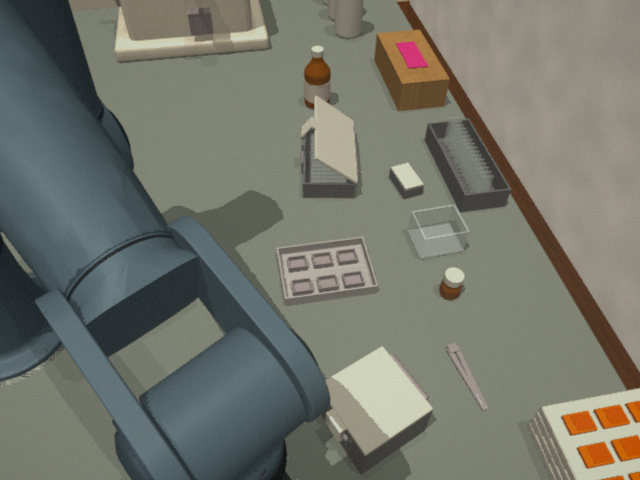

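The cassette lid lies flat, with its tongue at the catch near (335,425). The slide case at (330,150) is unchanged, and the arm is clear.

```bash
python3 -c "
from rig import manip
print(manip.hand_in())"
```

```text
the job is handed in; nothing more can be done
None
```

The square cassette case is shut and the job is handed in, at about 4.7 s on the robot's clock. With the gripper closed, I pushed the lid down along its arc from about 0.68 rad and pressed the front edge past the catch.

**Lid:** with the arm backed off, it measured 0.002 rad and its top was at 82 mm (83 mm expected), so the catch is holding it.

**Slide case:** it looks the same in the side view as at the start. The median depth change there was about 2 mm, and I put that down to noise. I never went near it.

**Forces:** the highest wrist force I read was about 48 N in total (44 N vertical). It came from the fingertips as the lid hit its stop, and the limit is 120 N.

**Disagreement:** while I worked on the lid, the reported tool height was about 30–35 mm lower than where the cameras showed the fingertips. I didn't find the cause. I relied on contact and the measured lid angle instead.

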